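# Turn the rig card under the wind bail

## Task

The wire wind bail is down over the open ring binder of rig cards on the sloping stand. Swing the bail right back off the cards, turn the top right-hand leaf (the one with the long orange thumb tab) over the rings and lay it flat on the left-hand cards with its back up, guiding it down so that it does not fall and slap, then swing the bail down again until it lies on the cards. Let go of everything, and leave the other things on the plank where they are.

Things in the scene. Friction and masses are not known exactly. Their poses are not given: they have to be found in the camera images.
- stand: Grey sloping card stand on the plank (plank top at z = 0.02 m), carrying an open blue ring binder of stiff cards with three steel rings in the middle. It is bolted down and its desk rises away from the robot. Origin under the middle of its aluminium base plate (190 x 260 mm); x level, away from the robot; y to the left; z up.
- desk (a joint): Slope of the desk: 0 = 25.5 degrees to the horizontal, +0.05 = 2.9 degrees steeper. Clamped, between 22 and 29 degrees; it does not give. The desk plate is 282 mm wide (141 mm either side of the rings) and 215 mm up the slope.
- ring_axis (a point): Middle of the axis about which the top leaf turns, 23.5 mm above the desk plate, at mid thickness of the lying leaf. Its frame is fixed to the desk: x along the axis, up the slope; y to the left; z square out of the cards. Right under the top leaf are 18 mm stacks of cards on both sides, 22 to 135 mm from the axis. The rings stand 20 mm proud of the axis, at x = -55, 0, +55 mm.
- leaf (a joint): Angle of the top leaf about the ring axis: 0 = lying on the right-hand stack (-y side of ring_axis), 1.57 = square to the desk, 3.14 = lying on the left-hand stack. Stiff card, 5 mm thick, about 0.11 kg, 170 mm along the rings, 12 to 135 mm from the axis. Front: blue band, fish; back: red band, rig drawings. It turns almost freely and falls to the side it leans to.
- leaf_tab (a point): Middle of the orange thumb tab of the top leaf, 153 mm from the ring axis at x = 0 of ring_axis. The tab is 30 mm wide along the axis, 5 mm thick, and reaches from 135 to 169 mm from the axis. It overhangs the desk, with 80 mm free below it on either side. The frame turns with the leaf: x along the axis up the slope, y toward the axis, z out of the front face.
- bail (a joint): Angle of the wind bail about its pivots: 0 = down on the cards, 1.9 = stop, swung back toward the robot. Stiff pivots (0.1 N m): it stays where it is left. The bail is a U of 8 mm stainless wire: legs 75 mm long, 147 mm left and right of the rings, and a cross bar over the cards.
- bail_grip (a point): Middle of the black rubber grip sleeve of the bail, on the right-hand end of its cross bar: 13 mm in diameter, 52 mm long, lying along y of ring_axis, from 155 to 207 mm right of the ring axis. The space below it is free down to the plank.
- bail_pivot (a point): Point on the bail's pivot axis at the lower edge of the desk, in line with the middle of the sleeve. Axes as ring_axis; the pivot axis is y. The middle of the sleeve is 75 mm from here: up the slope (+x) when the bail is down; it swings up (+z) and back toward the robot as the bail opens.
- forceps: Stainless forceps, 165 mm long, 7 mm thick, lying on the plank in front of the stand; origin under its middle. To be left alone.
- dish_a: White ceramic dish with lead sinkers, 96 mm across, 28 mm high (sinkers stand a little higher), in front of the stand; origin under its centre. To be left alone.
- dish_b: White ceramic dish with sinkers, 96 mm across, 28 mm high, to the right; origin under its centre. To be left alone.
- reel: Black plastic fishing reel, 78 x 90 mm, 75 mm high, to the right; origin under its foot. To be left alone.
- line_spool: Green spool of line, 84 mm across, 36 mm high, to the right; origin under its centre. To be left alone.
- lure_box: Transparent lure box, 120 x 200 x 38 mm, left of the stand; origin under its centre. To be left alone.

How it is judged:
On the way, in this order (a step that is already met when the one before it is completed fails the run):
1. the bail is swung back clear of the cards, with the top leaf still lying on the right (value of joint bail above 1.5 rad and value of joint leaf below 0.15 rad), for 0.2 s.
2. the leaf lies turned on the left-hand cards, with the bail still back (value of joint leaf above 3.03 rad and value of joint bail above 1.4 rad), for 0.3 s.
At the end, for the whole second after the job is handed in: The top leaf lies on the left-hand cards (within 0.11 rad of flat), the bail is down on the cards (within 0.10 rad), both at rest and released (value of joint leaf above 3.03 rad and value of joint bail below 0.1 rad and velocity of joint each of leaf, bail below 0.1 rad/s); the robot touches nothing.
It fails at once if the leaf is let fall and slaps down (faster than 5 rad/s in its last 20 degrees) (value of joint leaf above 2.79 rad and velocity of joint leaf above 5 rad/s).
It fails at once if something else on the plank is shifted by more than 30 mm (distance of any of forceps, dish_a, dish_b, reel, line_spool, lure_box from where it was at the start of the episode above 0.03 m).
It also fails if it takes over 67 s, if anything falls off the work surface, if the arm or the gripper's body presses on something with over 40 N, if the wrist force passes 120 N, or if a joint passes its speed limit or range.

## Robot

A 6-joint arm with a two-finger parallel gripper is mounted at the origin on the work surface. World frame = base frame: x ahead of the robot, y to its left, z up, the work surface at z = 0. Lengths are in m, angles in rad, forces in N, time in s.
With the tool pointing down it reaches from about 0.25 to 0.85 m from the base axis. Payload 12.5 kg.
Tool frame: the origin (TCP) lies on the centre line of the jaws, within the pads' length; the fingertips stand 22 mm ahead of it and the grasp point (between the pads) lies 3 mm ahead of it; z points along the fingers, y is the direction in which the jaws open and shut (so a half turn about z gives the same grasp; the last joint's range is limited). The gripper opens to 93 mm and grips with 3 to 60 N. Pads are 15 mm wide; open, the fingers measure 128 mm over their backs; the gripper's body (75 mm by 188 mm) begins 65 mm behind the grasp point.
Start: joints at [-1.261, 0.351, 1.652, -0, 1.139, -0.085], TCP at [0.212, -0.508, 0.241] pointing down, gripper open.
Joint ranges: [-2.75, 2.75], [-0.79, 2.1], [0.01, 2.65], [-1.57, 4.71], [0.07, 3.14], [-2.87, 2.87]. Speed limits (rad/s): [2.22, 2.22, 2.79, 3.14, 3.14, 3.14].

## Interface

Orientations are given as a rotation vector (axis times angle).
In Python, from workcell import ctrl gives the robot as it stands. The module is installed in compiled form; this text tells all that it offers.
- The arm moves only by the tool apply_moves, never from a script. Its argument "steps" is a list of rows, each a list of 7 numbers: the shift along the tool's x, y, z in mm, then the turn, a rotation vector about the tool's x, y, z in degrees, then the finger opening in mm, from 0 to 93. In form: [[tx, ty, tz, wx, wy, wz, gripper], ...]. A call has 1 to 12 rows; each row shifts and turns the commanded pose from where the row before left it, along the tool's axes as they then stand; what a row does not reach is not made up. A row lasts 1/10 s, in which the tool goes at most 50 mm and 8.59 degrees, less where a joint would pass 70% of its speed; a pose out of reach is approached as far as the arm can. A call with a gripper value outside its range is refused whole. The fingers move at their own pace and stop on an object; "squeeze" is the grip in N (left out, the last holds). Time passes only in rows, so rows that do not move let the fingers close. It gives the time, the measured TCP pose, the force and the opening at its end, in the units of the state.
- ctrl.get_state(): the state, without advancing time (a new reading comes with each control period).
- ctrl.camera(name): name is "scene" or "top" or "wrist"; returns the picture (480x640x3 uint8, red, green, blue); there is no depth.
- ctrl.calibration(name): a dict with "fovy" (degrees; the focal length in pixels is half the picture's height over the tangent of half this angle, whatever the lens; pixels are square), "cx", "cy" (the principal point, pixels), "dist" ([k1, k2, p1, p2, k3] as OpenCV has them; the pictures are not rectified), "R" (3x3) and "t" (3): a world point X has camera coordinates R X + t. Camera axes: x right, y down, z forward; pixel columns grow to the right and rows downward; lengths in m; the calibration is good to about 2 mm. A picture is of the moment at which its call begins: read the wrist's pose just before it. calibration takes no time and is no camera call; for the wrist camera it gives the pose at the moment of the call.
- ctrl.hand_in(): hands the job in, once; it reports no verdict.
The state is a dict: "clock": time; "q": joint angles; "qd": joint speeds; "effort": joint torques, N m; "tcp_pos": TCP position; "tcp_rot": TCP orientation; "ft_force": force on the tool from outside, world axes, zero at the start; "wrist_torque": the same for the moment, N m; "opening": finger opening in m.
Only numpy, scipy, OpenCV 4.12 (cv2) and the standard library are available. Lean on these libraries where they do the work, as an engineer would, in place of code of your own. Each camera call takes 0.05 s, during which the arm holds its last target. There are 200 camera calls.

## Working session

There is one attempt and no reset: what is moved stays moved. The work goes in short steps, Python scripts to look and compute and a tool call to move; the robot and the scene stay as the last step left them, time stands still between calls to the robot, and variables do not carry over. Pictures are saved under pics/ and viewed, on a budget of 10 in all, crops included, one or two more only if the job needs it, and the job is handed in when it is done.

Besides the shell and the picture viewer there is one more tool, called after "Emit:" by a JSON object that holds its "name" and its "arguments". apply_moves: Moves the arm, as the interface text tells. Its arguments: {"type":"object","properties":{"steps":{"type":"array","items":{"type":"array","items":{"type":"number"}}},"squeeze":{"type":"number"}},"required":["steps"]}

```bash
mkdir -p pics; python3 - <<'E'
from workcell import ctrl
import cv2,numpy as np
for n in ("scene","top"):
    im=ctrl.camera(n); cv2.imwrite(f"pics/{n}0.png",im[:,:,::-1])
    c=ctrl.calibration(n); print(n,c["fovy"],c["cx"],c["cy"],c["dist"],np.round(c["R"],3).tolist(),np.round(c["t"],3))
s=ctrl.get_state();print(s)
E
```

```text
scene 48.43933445129855 321.0791494759133 236.73110554459117 [-0.07533842  0.          0.          0.          0.        ] [[0.597, 0.802, 0.016], [0.567, -0.407, -0.716], [-0.568, 0.436, -0.698]] [-0.329 -0.242  1.464]
top 45.94509936316376 309.8286906872972 239.02951215932396 [0.06139909 0.         0.         0.         0.        ] [[0.01, -1.0, 0.017], [-0.982, -0.013, -0.186], [0.186, -0.015, -0.982]] [-0.009  0.572  1.114]
{'clock': 0.1, 'q': array([-1.26060897e+00,  3.51177862e-01,  1.65236729e+00,  1.43078179e-05,
        1.13910503e+00, -8.45855693e-02]), 'qd': array([ 6.46786256e-05,  1.49082747e-03, -2.16401613e-03, -1.12748095e-03,
       -1.03186718e-03,  2.32626401e-03]), 'effort': array([ 3.27091002e-04, -4.98026991e+01, -2.85704952e+01,  7.00096716e-02,
        2.39017914e-02, -2.60436059e-05]), 'tcp_pos': array([ 0.21147354, -0.50740215,  0.24015498]), 'tcp_rot': array([-3.07956065e+00, -6.15873397e-01,  1.66650186e-04]), 'ft_force': array([ 0.0232816 ,  0.39863838, -0.05340798]), 'wrist_torque': array([-0.06612711, -0.01607606, -0.04364044]), 'opening': 0.09311461169786693}
```

View pics/scene0.png

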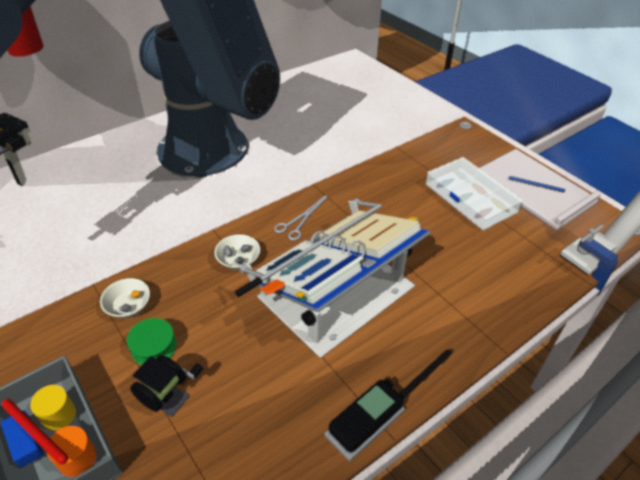

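View pics/top0.png

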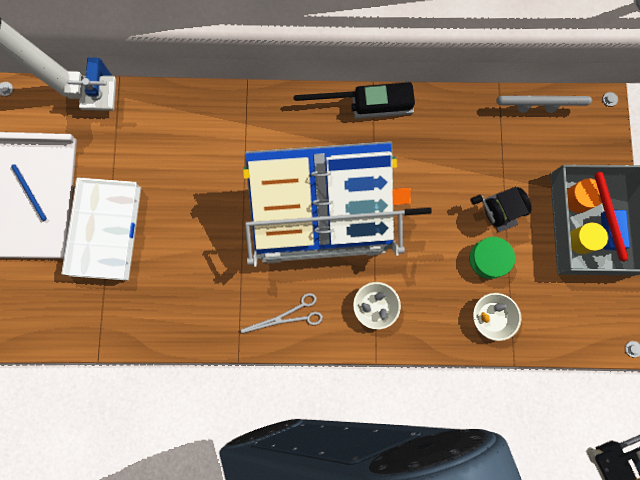

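The top view shows the binder with its rings near (322,200). The orange tab is at (402,196), the black sleeve at (417,211), and the bail is down. I'll zoom in on both views to pick points.

```bash
python3 - <<'E'
import cv2,numpy as np
a=cv2.imread("pics/top0.png")[135:275,240:440]; a=cv2.resize(a,None,fx=4,fy=4,interpolation=cv2.INTER_CUBIC)
b=cv2.imread("pics/scene0.png")[190:340,230:430]; b=cv2.resize(b,None,fx=4,fy=4,interpolation=cv2.INTER_CUBIC)
for im,x0,y0 in((a,240,135),(b,230,190)):
    for k in range(0,200,20):
        cv2.putText(im,str(x0+k),(4*k,10),0,.35,(0,0,255),1);cv2.line(im,(4*k,12),(4*k,18),(0,0,255),1)
        cv2.putText(im,str(y0+k),(0,4*k+4),0,.35,(0,0,255),1)
cv2.imwrite("pics/topz.png",a);cv2.imwrite("pics/scenez.png",b)
E
```

```text
(no output)
```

View pics/topz.png

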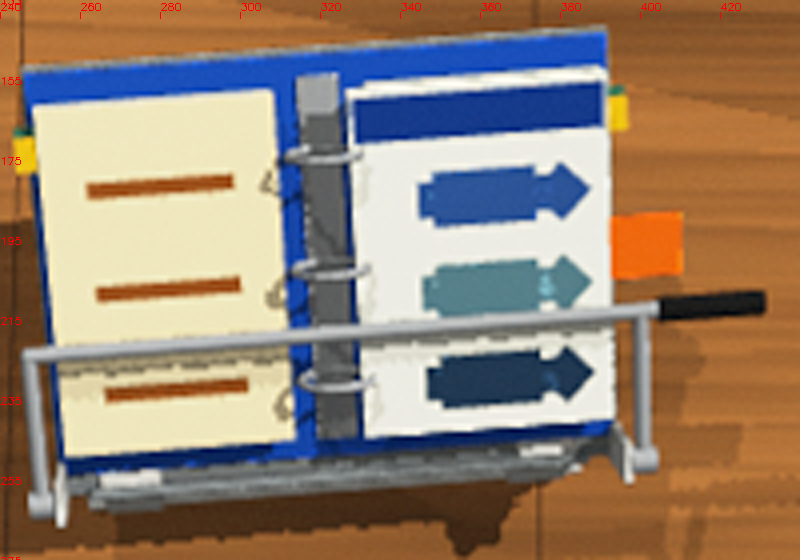

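View pics/scenez.png

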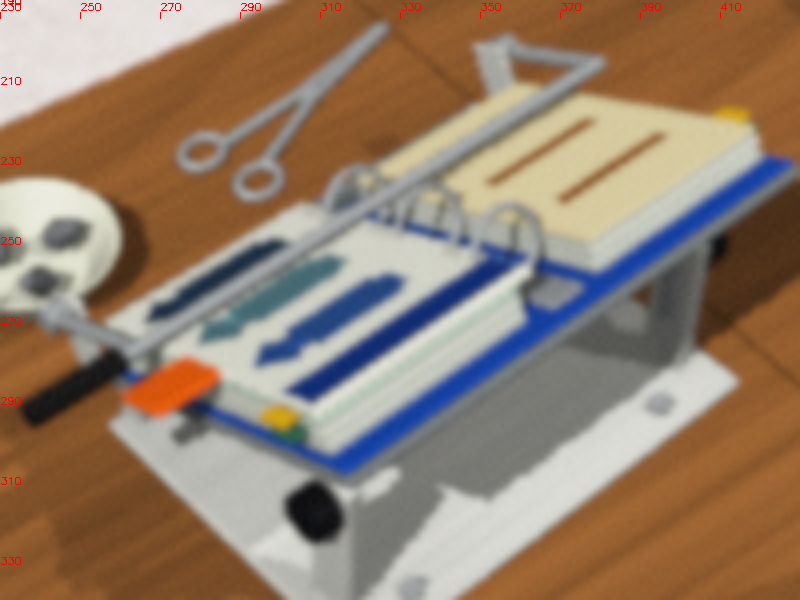

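```bash
cat > h.py <<'E'
import numpy as np,cv2
from scipy.spatial.transform import Rotation as R
from scipy.optimize import least_squares
from workcell import ctrl
def K(c):
    f=240/np.tan(np.radians(c["fovy"])/2); return np.array([[f,0,c["cx"]],[0,f,c["cy"]],[0,0,1.]])
def proj(c,P):
    return cv2.projectPoints(np.asarray(P,float).reshape(-1,1,3),cv2.Rodrigues(np.array(c["R"]))[0],np.array(c["t"],float),K(c),np.array(c["dist"],float))[0].reshape(-1,2)
def frame(p): # ring frame; p: pos, yaw, slope
    return R.from_euler("ZY",[p[3],-p[4]]).as_matrix()
E
cat > fit.py <<'E'
from h import *
T=dict(to1=(410.75,188),to0=(410.75,203.5),ti1=(393,189),ti0=(393.5,204.75),lo1=(391,155),lo0=(393.75,239.5),li0=(331.5,244.5),li1=(328,159.5),
 s0=(405,212.5),s1=(431.25,210.5),bl=(246.5,223.75),pl=(250,260.75),pr=(401.75,249.5))
S=dict(ti0=(276.25,279.5),ti1=(284.5,284.25),to1=(270,293.75),to0=(260.75,288),lo1=(307.5,292.5),li1=(362.5,256.25),lo0=(256.25,269.5),li0=(306.25,241.25),
 s1=(236.25,293),s0=(261.25,280.5),bl=(380.5,206),pl=(356.25,200.5),pr=(245.5,268))
def loc(b,z):
    m=.0025
    return dict(to1=(.015,-.169,m),to0=(-.015,-.169,m),ti1=(.015,-.135,m),ti0=(-.015,-.135,m),lo1=(.085,-.135,m),lo0=(-.085,-.135,m),li0=(-.085,-.012,m),li1=(.085,-.012,m),
     s0=(b+.075,-.155,z),s1=(b+.075,-.207,z),bl=(b+.075,.147,z),pl=(b,.147,z),pr=(b,-.147,z))
ct,cs=ctrl.calibration("top"),ctrl.calibration("scene")
def res(p):
    L=loc(p[5],p[6]);M=frame(p);o=[]
    for c,D in((ct,T),(cs,S)):
        P=np.array([M@L[k]+p[:3] for k in D]); o.append((proj(c,P)-np.array(list(D.values()))))
    return o
f=least_squares(lambda p:np.concatenate(res(p)).ravel(),[.5,0,.15,0,.44,-.11,.01],loss="soft_l1")
print(np.round(f.x,4),"slope deg",np.degrees(f.x[4]),"yaw",np.degrees(f.x[3]))
for D,r in zip((T,S),res(f.x)): print({k:np.round(v,1).tolist() for k,v in zip(D,r)})
np.save("fit.npy",f.x)
M=frame(f.x)
for n,l in dict(pivot=(f.x[5],-.181,f.x[6]),sleeve=(f.x[5]+.075,-.181,f.x[6]),tab=(0,-.153,0)).items(): print(n,np.round(M@l+f.x[:3],4))
E
python3 fit.py
```

```text
[ 0.6279 -0.0236  0.1471  0.0866  0.4611 -0.1038  0.0114] slope deg 26.41978102950992 yaw 4.96109725890634
{'to1': [-1.1, -0.0], 'to0': [-1.0, -0.2], 'ti1': [-1.1, 0.2], 'ti0': [-1.3, -0.2], 'lo1': [0.2, -2.5], 'lo0': [-0.7, -0.1], 'li0': [-1.0, -0.5], 'li1': [-2.1, -2.4], 's0': [-1.4, -0.7], 's1': [-0.6, -0.6], 'bl': [-0.2, -0.7], 'pl': [-0.1, -0.3], 'pr': [-1.6, -0.1]}
{'ti0': [-1.5, -0.2], 'ti1': [-0.4, -1.2], 'to1': [-1.6, -0.7], 'to0': [-1.4, 0.9], 'lo1': [0.3, 0.3], 'li1': [-0.6, 0.5], 'lo0': [-1.5, 1.6], 'li0': [-1.2, -0.4], 's1': [-0.5, 0.8], 's0': [-1.2, -1.6], 'bl': [-1.1, -0.4], 'pl': [-0.9, 1.2], 'pr': [-2.5, 0.1]}
pivot [ 0.5459 -0.2124  0.1111]
sleeve [ 0.6128 -0.2066  0.1445]
tab [ 0.6411 -0.176   0.1471]
```

```bash
sed -i 's/lo1=(391,155)/lo1=(391,152)/;s/li1=(328,159.5)/li1=(328,157)/' fit.py; python3 fit.py | grep -v "{"
cat > st.py <<'E'
from h import *
import sys
p=np.load("fit.npy");M=frame(p);s=ctrl.get_state()
Rt=R.from_rotvec(s["tcp_rot"]).as_matrix()
ring=lambda X:1000*M.T@(np.asarray(X)-p[:3])
g=s["tcp_pos"]+.003*Rt[:,2]
print("t",round(s["clock"],2),"q",np.round(s["q"],2),"grasp pt ring mm",np.round(ring(g),1),"F ring",np.round(M.T@s["ft_force"],1),"open",round(1000*s["opening"],1))
G=np.column_stack([M[:,1],M[:,0],-M[:,2]])
print("turn to goal deg (tool)",np.round(np.degrees(R.from_matrix(Rt.T@G).as_rotvec()),2), "z",s["tcp_pos"][2])
if len(sys.argv)>3:
    d=(np.array(sys.argv[1:4],float)-ring(g)); print("shift in goal tool axes",np.round([d[1],d[0],-d[2]],1),"now axes",np.round(Rt.T@(M@d),1))
print("bail x,z mm",np.round(1000*p[5:7],1))
E
python3 st.py -27 -188 80
```

```text
[ 0.6285 -0.0237  0.1477  0.0856  0.4589 -0.1045  0.011 ] slope deg 26.290529403773917 yaw 4.902279669955622
pivot [ 0.5457 -0.2125  0.1112]
sleeve [ 0.6127 -0.2067  0.1445]
tab [ 0.6416 -0.1761  0.1477]
t 0.1 q [-1.26  0.35  1.65  0.    1.14 -0.08] grasp pt ring mm [-370.  -446.3  282.5] F ring [ 0.   0.4 -0.1] open 93.1
turn to goal deg (tool) [-22.73  16.53 -70.95] z 0.24015497842094743
shift in goal tool axes [258.3 343.  202.5] now axes [ 457.  -125.2   29.8]
bail x,z mm [-104.5   11. ]
```

Emit:
{"name": "apply_moves", "arguments": {"steps": [[0,0,0,-2.3,1.65,-7.1,93],[0,0,0,-2.3,1.65,-7.1,93],[0,0,0,-2.3,1.65,-7.1,93],[0,0,0,-2.3,1.65,-7.1,93],[0,0,0,-2.3,1.65,-7.1,93],[0,0,0,-2.3,1.65,-7.1,93],[0,0,0,-2.3,1.65,-7.1,93],[0,0,0,-2.3,1.65,-7.1,93],[0,0,0,-2.3,1.65,-7.1,93],[0,0,0,-2.3,1.65,-7.1,70],[0,0,0,0,0,0,60],[0,0,0,0,0,0,50]]}}

```text
clock: 1.3
tcp_pos: [0.2114, -0.5077, 0.2403]
tcp_rot: [1.889, 2.051, 0.479]
ft_force: [-0.8, 0.8, -0.6]
opening: 0.0739
```

```bash
python3 st.py -27 -188 90
```

```text
t 1.3 q [-1.47  0.34  1.74  0.52  1.11 -1.8 ] grasp pt ring mm [-368.6 -446.6  282.4] F ring [-0.9  0.8 -0.2] open 73.9
turn to goal deg (tool) [ 0.13  0.21 -0.13] z 0.2403247931200673
shift in goal tool axes [258.6 341.6 192.4] now axes [260.1 340.6 192.2]
bail x,z mm [-104.5   11. ]
```

Emit:
{"name": "apply_moves", "arguments": {"steps": [[26,34,19.2,0,0,0,50],[26,34,19.2,0,0,0,50],[26,34,19.2,0,0,0,50],[26,34,19.2,0,0,0,50],[26,34,19.2,0,0,0,50],[26,34,19.2,0,0,0,50],[26,34,19.2,0,0,0,50],[26,34,19.2,0,0,0,50],[26,34,19.2,0,0,0,50],[26,34,19.2,0,0,0,50],[0,0,0,0,0,0,50],[0,0,0,0,0,0,50]]}}

```text
clock: 2.5
tcp_pos: [0.5781, -0.214, 0.2193]
tcp_rot: [1.883, 2.055, 0.48]
ft_force: [-1.3, 0.2, -0.5]
opening: 0.0499
```

```bash
cat > look.py <<'E'
from h import *
import sys
p=np.load("fit.npy");M=frame(p)
c=ctrl.calibration("wrist");im=ctrl.camera("wrist")[:,:,::-1].copy()
b,z=p[5:7];a=float(sys.argv[2])
sx,sz=b+.075*np.cos(a),z+.075*np.sin(a)
th=float(sys.argv[3])
pt=lambda x,r,h=.0025:(x,-r*np.cos(th)-h*np.sin(th)*-1*-1 if 0 else -r*np.cos(th)+h*np.sin(th),r*np.sin(th)+h*np.cos(th))
L=[(sx,-.155,sz),(sx,-.207,sz),(sx,.147,sz),(b,-.147,z),pt(.015,.135),pt(-.015,.135),pt(.015,.169),pt(-.015,.169),pt(.085,.135),pt(-.085,.135)]
for q in proj(c,[M@np.array(l)+p[:3] for l in L]): 
    print(np.round(q).tolist(),end=" ")
    if 0<q[0]<640 and 0<q[1]<480: cv2.drawMarker(im,(int(q[0]),int(q[1])),(0,255,255),cv2.MARKER_CROSS,10,1)
cv2.imwrite(sys.argv[1],im)
E
python3 st.py -29.5 -188 11; python3 look.py pics/w1.png 0 0
```

```text
t 2.5 q [-0.54  0.35  1.79  0.43  0.67 -0.92] grasp pt ring mm [ -27.8 -185.3   90.6] F ring [-1.4  0.3  0.1] open 49.9
turn to goal deg (tool) [0.19 0.17 0.12] z 0.21932798333323505
shift in goal tool axes [-2.7 -1.7 79.6] now axes [-2.5 -1.9 79.6]
bail x,z mm [-104.5   11. ]
[310.0, 200.0] [311.0, 280.0] [311.0, -417.0] [186.0, 187.0] [383.0, 166.0] [334.0, 166.0] [381.0, 220.0] [333.0, 220.0] [495.0, 167.0] [221.0, 166.0]
```

View pics/w1.png

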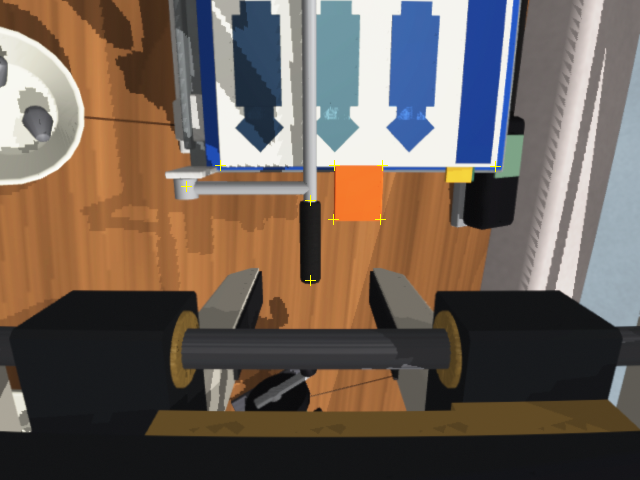

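The wrist view shows the model points (sleeve end 311,280, tab corners and leaf edge) sitting within about 1 px of the real features. I'll go down onto the sleeve.

Emit:
{"name": "apply_moves", "arguments": {"steps": [[-2.5,-1.8,10,0.2,0.2,0.1,36],[0,0,12,0,0,0,36],[0,0,12,0,0,0,36],[0,0,12,0,0,0,36],[0,0,12,0,0,0,36],[0,0,12,0,0,0,36],[0,0,9,0,0,0,36],[0,0,0,0,0,0,0],[0,0,0,0,0,0,0],[0,0,0,0,0,0,0],[0,0,0,0,0,0,0],[0,0,0,0,0,0,0]], "squeeze": 12}}

```text
clock: 3.75
tcp_pos: [0.6104, -0.215, 0.1475]
tcp_rot: [1.888, 2.058, 0.479]
ft_force: [-4.5, -1.8, -1.9]
opening: 0.0124
```

```bash
python3 st.py -29.5 -188 11; python3 -c "
import numpy as np
a=np.linspace(0,1.85,13);x=75*np.cos(a);z=75*np.sin(a)
print(np.round(np.c_[np.diff(x),-np.diff(z)],1).tolist())"
```

```text
t 3.75 q [-0.51  0.5   1.76  0.49  0.55 -0.98] grasp pt ring mm [ -30.9 -189.    12.1] F ring [-5.  -1.4  0.4] open 12.4
turn to goal deg (tool) [-0.07 -0.01  0.04] z 0.14754693111348297
shift in goal tool axes [1.  1.4 1.1] now axes [1.  1.4 1.1]
bail x,z mm [-104.5   11. ]
[[-0.9, -11.5], [-2.6, -11.2], [-4.3, -10.7], [-5.9, -9.9], [-7.4, -8.9], [-8.7, -7.6], [-9.7, -6.2], [-10.6, -4.7], [-11.2, -3.0], [-11.5, -1.2], [-11.5, 0.6], [-11.3, 2.3]]
```

Emit:
{"name": "apply_moves", "arguments": {"steps": [[0,-0.9,-11.5,0,0,0,0],[0,-2.6,-11.2,0,0,0,0],[0,-4.3,-10.7,0,0,0,0],[0,-5.9,-9.9,0,0,0,0],[0,-7.4,-8.9,0,0,0,0],[0,-8.7,-7.6,0,0,0,0]]}}

```text
clock: 4.35
tcp_pos: [0.5584, -0.2196, 0.19]
tcp_rot: [1.885, 2.055, 0.482]
ft_force: [2.9, 4.6, 3.1]
opening: 0.0129
```

```bash
python3 st.py -59 -188 71
```

```text
t 4.35 q [-0.57  0.36  1.85  0.49  0.61 -1.02] grasp pt ring mm [ -58.9 -189.2   73.3] F ring [4.3 4.4 1.3] open 12.9
turn to goal deg (tool) [0.18 0.06 0.04] z 0.19000794627862502
shift in goal tool axes [ 1.2 -0.1  2.3] now axes [ 1.2 -0.1  2.3]
bail x,z mm [-104.5   11. ]
```

Holding well, so I continue the arc to about 1.85 rad, then release and lift off.

Emit:
{"name": "apply_moves", "arguments": {"steps": [[0,-9.7,-6.2,0,0,0,0],[0,-10.6,-4.7,0,0,0,0],[0,-11.2,-3.0,0,0,0,0],[0,-11.5,-1.0,0,0,0,0],[0,-11.5,0.8,0,0,0,0],[0,-11.0,2.3,0,0,0,0],[0,0,0,0,0,0,0],[0,0,0,0,0,0,0],[0,0,0,0,0,0,30],[0,0,0,0,0,0,36],[0,0,0,0,0,0,36],[0,0,0,0,0,0,36]]}}

```text
clock: 5.55
tcp_pos: [0.4946, -0.2249, 0.1698]
tcp_rot: [1.887, 2.057, 0.48]
ft_force: [0.2, -0.2, -0.5]
opening: 0.0352
```

```bash
python3 st.py 0 -157 100
```

```text
t 5.55 q [-0.65  0.31  2.    0.59  0.57 -1.2 ] grasp pt ring mm [-125.2 -189.    83.5] F ring [-0.1 -0.2 -0.5] open 35.2
turn to goal deg (tool) [ 0.   -0.    0.04] z 0.16983976207615958
shift in goal tool axes [ 32.  125.2 -16.5] now axes [ 31.9 125.2 -16.5]
bail x,z mm [-104.5   11. ]
```

Emit:
{"name": "apply_moves", "arguments": {"steps": [[0,0,-25,0,0,0,40],[0,0,-25,0,0,0,50],[8,31,0,0,0,0,54],[8,31,8,0,0,0,54],[8,31,12,0,0,0,54],[8,32,12,0,0,0,54],[0,0,0,0,0,0,54],[0,0,0,0,0,0,54]]}}

```text
clock: 6.35
tcp_pos: [0.5954, -0.1836, 0.2407]
tcp_rot: [1.887, 2.059, 0.48]
ft_force: [0.3, 0.5, 0.1]
opening: 0.0537
```

```bash
python3 st.py 0 -157 5; python3 look.py pics/w2.png 1.85 0
```

```text
t 6.35 q [-0.47  0.33  1.76  0.37  0.7  -0.8 ] grasp pt ring mm [  -0.6 -156.5  101.1] F ring [ 0.3  0.4 -0. ] open 53.7
turn to goal deg (tool) [-0.05 -0.05  0.09] z 0.24073079961607644
shift in goal tool axes [-0.5  0.6 96.1] now axes [-0.6  0.7 96.1]
bail x,z mm [-104.5   11. ]
[52.0, 282.0] [70.0, 376.0] [-1.0, -447.0] [154.0, 229.0] [338.0, 209.0] [292.0, 209.0] [337.0, 258.0] [293.0, 258.0] [443.0, 209.0] [187.0, 209.0]
```

View pics/w2.png

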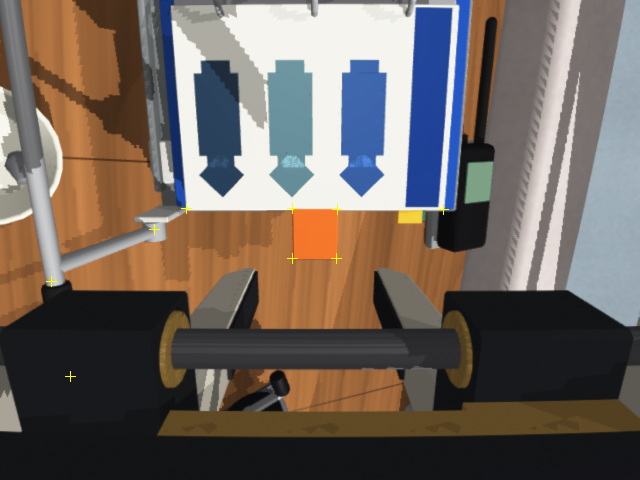

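The bail is well back and the leaf lies flat, with the tab at (315,233) where predicted. I'll go down and grip the tab by its edges.

Emit:
{"name": "apply_moves", "arguments": {"steps": [[-0.5,0.6,14,0,0,0,54],[0,0,14,0,0,0,54],[0,0,14,0,0,0,54],[0,0,14,0,0,0,50],[0,0,14,0,0,0,46],[0,0,13,0,0,0,46],[0,0,13,0,0,0,46],[0,0,0,0,0,0,20],[0,0,0,0,0,0,20],[0,0,0,0,0,0,20],[0,0,0,0,0,0,20],[0,0,0,0,0,0,20]], "squeeze": 5}}

```text
clock: 7.6
tcp_pos: [0.6373, -0.181, 0.1551]
tcp_rot: [1.888, 2.059, 0.479]
ft_force: [-5.8, -2.2, -3.7]
opening: 0.03
```

```bash
python3 st.py 0 -157 5; python3 -c "
import numpy as np
a=np.linspace(0,np.pi,37);x=-157*np.cos(a);z=157*np.sin(a)
print(np.round(np.c_[np.diff(x),-np.diff(z)],1).tolist())"
```

```text
t 7.6 q [-0.43  0.51  1.73  0.43  0.55 -0.85] grasp pt ring mm [  -0.9 -157.5    5.7] F ring [-7.  -1.7 -0.7] open 30.0
turn to goal deg (tool) [-0.11 -0.03  0.04] z 0.15509729894874005
shift in goal tool axes [0.5 0.9 0.7] now axes [0.5 0.9 0.7]
bail x,z mm [-104.5   11. ]
[[0.6, -13.7], [1.8, -13.6], [3.0, -13.4], [4.1, -13.1], [5.2, -12.7], [6.3, -12.1], [7.4, -11.6], [8.3, -10.9], [9.3, -10.1], [10.1, -9.3], [10.9, -8.3], [11.6, -7.4], [12.1, -6.3], [12.7, -5.2], [13.1, -4.1], [13.4, -3.0], [13.6, -1.8], [13.7, -0.6], [13.7, 0.6], [13.6, 1.8], [13.4, 3.0], [13.1, 4.1], [12.7, 5.2], [12.1, 6.3], [11.6, 7.4], [10.9, 8.3], [10.1, 9.3], [9.3, 10.1], [8.3, 10.9], [7.4, 11.6], [6.3, 12.1], [5.2, 12.7], [4.1, 13.1], [3.0, 13.4], [1.8, 13.6], [0.6, 13.7]]
```

Emit:
{"name": "apply_moves", "arguments": {"steps": [[0.6,0.9,-13.7,0,0,0,20],[1.8,0,-13.6,0,0,0,20],[3.0,0,-13.4,0,0,0,20],[4.1,0,-13.1,0,0,0,20],[5.2,0,-12.7,0,0,0,20],[6.3,0,-12.1,0,0,0,20]]}}

```text
clock: 8.2
tcp_pos: [0.6005, -0.1624, 0.2264]
tcp_rot: [1.89, 2.06, 0.478]
ft_force: [-7.7, 0.1, -6.3]
opening: 0.0299
```

```bash
python3 st.py 0 -136 83.5; python3 look.py pics/w3.png 1.85 0.524
```

```text
t 8.2 q [-0.43  0.34  1.78  0.36  0.66 -0.76] grasp pt ring mm [  -0.8 -135.8   85.1] F ring [-9.7  0.8 -2.2] open 29.9
turn to goal deg (tool) [-0.22 -0.09  0.03] z 0.22635199953423396
shift in goal tool axes [-0.2  0.8  1.6] now axes [-0.2  0.8  1.6]
bail x,z mm [-104.5   11. ]
[38.0, 337.0] [59.0, 432.0] [-26.0, -436.0] [148.0, 268.0] [348.0, 247.0] [281.0, 247.0] [350.0, 325.0] [279.0, 324.0] [503.0, 247.0] [128.0, 246.0]
```

View pics/w3.png

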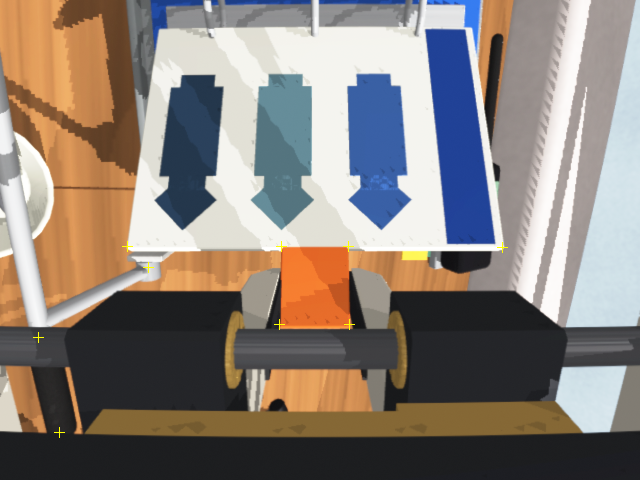

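The leaf is at about 30° and tracks the model: tab corners within 2 px, tab firmly between the pads. A side force in x grew with my +0.9 mm shift, so I'll take it out and continue.

Emit:
{"name": "apply_moves", "arguments": {"steps": [[7.4,-1.2,-11.6,0,0,0,20],[8.3,0,-10.9,0,0,0,20],[9.3,0,-10.1,0,0,0,20],[10.1,0,-9.3,0,0,0,20],[10.9,0,-8.3,0,0,0,20],[11.6,0,-7.4,0,0,0,20],[12.1,0,-6.3,0,0,0,20],[12.7,0,-5.2,0,0,0,20],[13.1,0,-4.1,0,0,0,20],[13.4,0,-3.0,0,0,0,20],[13.6,0,-1.8,0,0,0,20],[13.7,0,-0.6,0,0,0,20]]}}

```text
clock: 9.45
tcp_pos: [0.5535, -0.0295, 0.2965]
tcp_rot: [1.889, 2.059, 0.478]
ft_force: [-7.3, -0.2, -4.8]
opening: 0.0299
```

```bash
python3 st.py 0 0 162
```

```text
t 9.45 q [-0.19  0.12  1.87  0.19  0.72 -0.39] grasp pt ring mm [ -1.5   0.6 163.7] F ring [-8.7  0.5 -1.1] open 29.9
turn to goal deg (tool) [-0.13 -0.02  0.03] z 0.2965144441087264
shift in goal tool axes [-0.6  1.5  1.7] now axes [-0.6  1.5  1.7]
bail x,z mm [-104.5   11. ]
```

Emit:
{"name": "apply_moves", "arguments": {"steps": [[13.7,-1,1.6,0,0,0,20],[13.6,0,2.2,0,0,0,20],[13.4,0,3.0,0,0,0,20],[13.1,0,4.1,0,0,0,20],[12.7,0,5.2,0,0,0,20],[12.1,0,6.3,0,0,0,20],[11.6,0,7.4,0,0,0,20],[10.9,0,8.3,0,0,0,20],[10.1,0,9.3,0,0,0,20],[9.3,0,10.1,0,0,0,20],[8.3,0,10.9,0,0,0,20],[7.4,0,11.6,0,0,0,20]]}}

```text
clock: 10.65
tcp_pos: [0.577, 0.109, 0.2243]
tcp_rot: [1.888, 2.058, 0.479]
ft_force: [-5.4, -0.6, -2.9]
opening: 0.0299
```

```bash
python3 st.py 0 136 83.5;python3 look.py pics/w4.png 1.85 2.618
```

```text
t 10.65 q [ 0.11  0.27  1.88 -0.02  0.53  0.04] grasp pt ring mm [ -2.  136.6  83.4] F ring [-6.1 -0.2 -0.2] open 29.9
turn to goal deg (tool) [-0.07 -0.01  0.02] z 0.2242691301856537
shift in goal tool axes [-0.6  2.  -0.1] now axes [-0.6  2.  -0.2]
bail x,z mm [-104.5   11. ]
[128.0, 700.0] [141.0, 740.0] [24.0, 278.0] [190.0, 580.0] [348.0, 322.0] [286.0, 322.0] [353.0, 277.0] [281.0, 277.0] [492.0, 322.0] [142.0, 321.0]
```

View pics/w4.png

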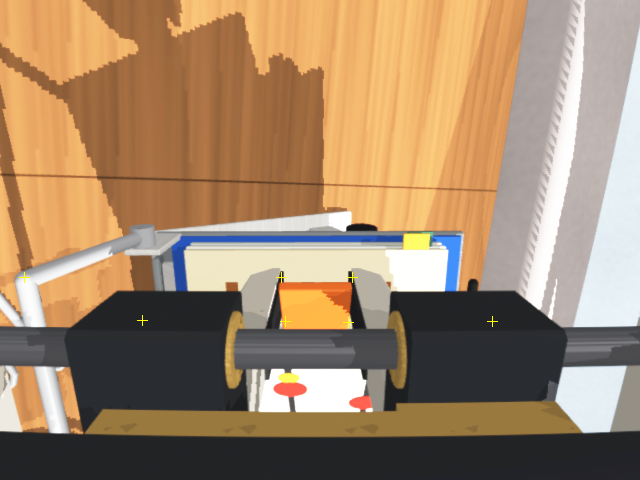

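The tab is held with the leaf at about 150°, as predicted: back side up, and the tab's outer edge at (317,277). I'll lower it over the last 30° more slowly.

Emit:
{"name": "apply_moves", "arguments": {"steps": [[6.3,-0.5,12.1,0,0,0,20],[5.2,0,12.7,0,0,0,20],[4.1,0,13.1,0,0,0,20],[1.6,0,6.7,0,0,0,20],[1.4,0,6.7,0,0,0,20],[1.0,0,6.8,0,0,0,20],[0.8,0,6.8,0,0,0,20],[0.3,0,6.9,0,0,0,20],[0,0,6.8,0,0,0,20],[0,0,1.5,0,0,0,20],[0,0,0,0,0,0,20]]}}

```text
clock: 11.8
tcp_pos: [0.6106, 0.1318, 0.1525]
tcp_rot: [1.888, 2.057, 0.479]
ft_force: [-5.7, 0.8, -1.0]
opening: 0.0298
```

```bash
python3 st.py 0 157 5
```

```text
t 11.8 q [ 0.15  0.44  1.85 -0.07  0.4   0.13] grasp pt ring mm [ -1.9 156.4   3.3] F ring [-5.5  1.3  1.5] open 29.8
turn to goal deg (tool) [-0.05  0.01  0.01] z 0.15252673001279227
shift in goal tool axes [ 0.6  1.9 -1.7] now axes [ 0.6  1.9 -1.7]
bail x,z mm [-104.5   11. ]
```

Emit:
{"name": "apply_moves", "arguments": {"steps": [[0,0,1.5,0,0,0,20],[0,0,0,0,0,0,40],[0,0,0,0,0,0,48],[0,0,0,0,0,0,48],[0,0,0,0,0,0,48],[0,0,-10,0,0,0,48],[0,0,-15,0,0,0,48],[0,0,-20,0,0,0,48],[0,0,-20,0,0,0,48],[0,0,-20,0,0,0,48],[0,0,-20,0,0,0,48],[0,0,0,0,0,0,48]]}}

```text
clock: 13.0
tcp_pos: [0.5656, 0.1283, 0.2478]
tcp_rot: [1.885, 2.055, 0.485]
ft_force: [0.2, 0.5, -0.3]
opening: 0.0479
```

```bash
python3 st.py -125.5 -187 165; python3 look.py pics/w5.png 1.85 3.1416
```

```text
t 13.0 q [ 0.16  0.22  1.88 -0.06  0.58  0.11] grasp pt ring mm [ -0.2 156.8 108.7] F ring [ 0.1  0.5 -0.3] open 47.9
turn to goal deg (tool) [ 0.25 -0.03  0.03] z 0.24776649610758986
shift in goal tool axes [-343.8 -125.3  -56.3] now axes [-343.7 -125.2  -57. ]
bail x,z mm [-104.5   11. ]
[144.0, 672.0] [154.0, 710.0] [64.0, 298.0] [198.0, 565.0] [334.0, 265.0] [293.0, 265.0] [335.0, 219.0] [292.0, 219.0] [431.0, 265.0] [196.0, 265.0]
```

View pics/w5.png

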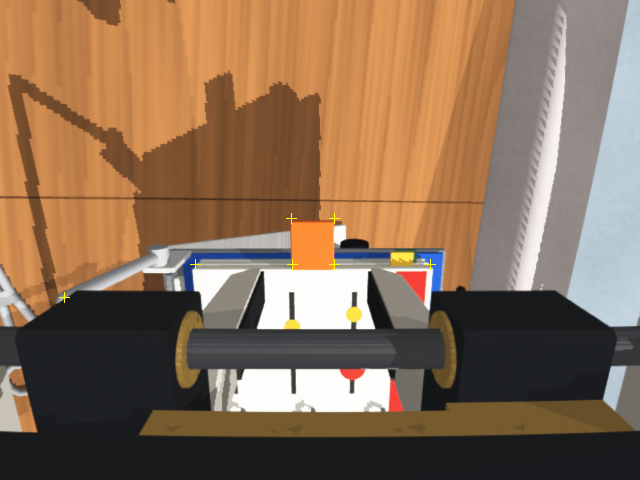

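The leaf lies flat on the left with its back up, with the tab at (313,245). Next I move over to the bail sleeve.

Emit:
{"name": "apply_moves", "arguments": {"steps": [[0,0,-28,0.2,0,0,48],[0,0,-29,0,0,0,48],[-38.2,-13.9,0,0,0,0,40],[-38.2,-13.9,0,0,0,0,36],[-38.2,-13.9,0,0,0,0,36],[-38.2,-13.9,0,0,0,0,36],[-38.2,-13.9,0,0,0,0,36],[-38.2,-13.9,0,0,0,0,36],[-38.2,-13.9,0,0,0,0,36],[-38.2,-13.9,0,0,0,0,36],[-38.2,-13.9,0,0,0,0,36],[0,0,0,0,0,0,36]]}}

```text
clock: 14.25
tcp_pos: [0.4569, -0.23, 0.2395]
tcp_rot: [1.895, 2.055, 0.475]
ft_force: [-0.1, 0.3, 0.1]
opening: 0.0364
```

```bash
python3 st.py -125 -187 83; python3 look.py pics/w6.png 1.85 3.1416
```

```text
t 14.25 q [-0.72  0.15  2.    0.49  0.73 -1.12] grasp pt ring mm [-128.4 -190.9  162.8] F ring [0.  0.3 0.1] open 36.4
turn to goal deg (tool) [-0.28  0.09 -0.22] z 0.23948596885202503
shift in goal tool axes [ 3.9  3.4 79.8] now axes [ 4.   3.8 79.8]
bail x,z mm [-104.5   11. ]
[319.0, 191.0] [319.0, 272.0] [318.0, -426.0] [345.0, 167.0] [523.0, -245.0] [480.0, -248.0] [525.0, -299.0] [482.0, -302.0] [620.0, -238.0] [378.0, -250.0]
```

View pics/w6.png

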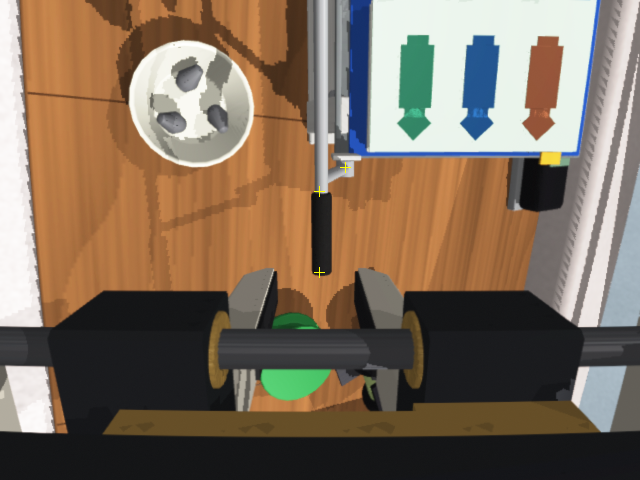

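The sleeve (321,232) is 1–2 px from prediction. I'll go down and grip it.

Emit:
{"name": "apply_moves", "arguments": {"steps": [[3,4.5,10,-0.2,0,-0.2,36],[0,0,14,0,0,0,36],[0,0,14,0,0,0,36],[0,0,14,0,0,0,36],[0,0,14,0,0,0,36],[0,0,14,0,0,0,36],[0,0,0,0,0,0,0],[0,0,0,0,0,0,0],[0,0,0,0,0,0,0],[0,0,0,0,0,0,0],[0,0,0,0,0,0,0]], "squeeze": 12}}

```text
clock: 15.4
tcp_pos: [0.4968, -0.22, 0.1716]
tcp_rot: [1.883, 2.06, 0.479]
ft_force: [-2.6, -0.4, 2.2]
opening: 0.0121
```

```bash
python3 st.py -125 -187 83
```

```text
t 15.4 q [-0.64  0.31  2.    0.58  0.56 -1.19] grasp pt ring mm [-122.1 -184.4   83.9] F ring [-1.4 -0.1  3.1] open 12.1
turn to goal deg (tool) [0.01 0.02 0.23] z 0.1715723229415781
shift in goal tool axes [-2.6 -2.9  0.9] now axes [-2.6 -2.9  0.9]
bail x,z mm [-104.5   11. ]
```

Emit:
{"name": "apply_moves", "arguments": {"steps": [[0,9.0,-2.0,0,0,0,0],[0,11.5,-0.6,0,0,0,0],[0,11.5,1.2,0,0,0,0],[0,11.2,3.0,0,0,0,0],[0,10.6,4.7,0,0,0,0],[0,9.7,6.2,0,0,0,0],[0,8.7,7.6,0,0,0,0],[0,7.4,8.9,0,0,0,0],[0,5.9,9.9,0,0,0,0]]}}

```text
clock: 16.3
tcp_pos: [0.5913, -0.2115, 0.1735]
tcp_rot: [1.883, 2.06, 0.479]
ft_force: [-4.6, -3.9, -1.2]
opening: 0.0128
```

```bash
python3 st.py -29.5 -184 11
```

```text
t 16.3 q [-0.52  0.43  1.8   0.48  0.58 -0.97] grasp pt ring mm [ -36.2 -183.9   43.6] F ring [-5.  -3.4  1.1] open 12.8
turn to goal deg (tool) [-0.02 -0.    0.24] z 0.17351172048271873
shift in goal tool axes [-0.1  6.7 32.6] now axes [-0.1  6.7 32.6]
bail x,z mm [-104.5   11. ]
```

Emit:
{"name": "apply_moves", "arguments": {"steps": [[0,3.7,9.5,0,0,0,0],[0,2,9,0,0,0,0],[0,1,7,0,0,0,0],[0,0,5,0,0,0,0],[0,0,2.5,0,0,0,0],[0,0,1.5,0,0,0,0],[0,0,0,0,0,0,0]]}}

```text
clock: 17.0
tcp_pos: [0.6111, -0.2095, 0.1457]
tcp_rot: [1.885, 2.062, 0.479]
ft_force: [-15.2, -2.6, 8.5]
opening: 0.0122
```

```bash
python3 st.py -29.5 -184 11
```

```text
t 17.0 q [-0.5   0.5   1.77  0.49  0.54 -0.97] grasp pt ring mm [ -30.7 -183.7    9.9] F ring [-10.   -1.3  14.5] open 12.2
turn to goal deg (tool) [-0.1  -0.06  0.22] z 0.1456523085855736
shift in goal tool axes [-0.3  1.2 -1.1] now axes [-0.3  1.2 -1.1]
bail x,z mm [-104.5   11. ]
```

The bail bottoms out: 14 N of contact force at the expected height. Release and retreat.

Emit:
{"name": "apply_moves", "arguments": {"steps": [[0,0,0,0,0,0,30],[0,0,0,0,0,0,40],[0,0,0,0,0,0,40],[0,0,0,0,0,0,40],[0,0,-10,0,0,0,40],[0,0,-20,0,0,0,40],[0,0,-25,0,0,0,40],[0,0,-25,0,0,0,40],[-20,0,-25,0,0,0,40],[-25,0,-20,0,0,0,40],[-25,0,0,0,0,0,40],[0,0,0,0,0,0,40]]}}

```text
clock: 18.2
tcp_pos: [0.5627, -0.2866, 0.2598]
tcp_rot: [1.884, 2.056, 0.478]
ft_force: [0.2, 0.6, 0.7]
opening: 0.0401
```

```bash
python3 st.py; python3 - <<'E'
from h import *
p=np.load("fit.npy");M=frame(p);b,z=p[5:7]
im=[ctrl.camera(n)[:,:,::-1].copy() for n in("top","scene")]
L=[(b+.075,-.155,z),(b+.075,-.207,z),(b+.075,.147,z),(b,-.147,z),(.015,.135,.0025),(-.015,.135,.0025),(.015,.169,.0025),(-.015,.169,.0025),(-.085,.135,.0025),(.085,.135,.0025)]
P=[M@np.array(l)+p[:3] for l in L]
o=[]
for i,n,(x0,y0) in zip(im,("top","scene"),((230,135),(230,180))):
    c=cv2.resize(i[y0:y0+140,x0:x0+200],None,fx=2,fy=2,interpolation=cv2.INTER_CUBIC) if 0 else cv2.resize(i[y0:y0+140,x0:x0+200],(400*1,280))
    for q in proj(ctrl.calibration(n),P): cv2.drawMarker(c,(int(2*(q[0]-x0)),int(2*(q[1]-y0))),(0,255,255),cv2.MARKER_CROSS,7,1)
    full=cv2.resize(i,(400,300)); o.append(np.vstack([c,full]))
cv2.imwrite("pics/end.png",np.hstack(o))
E
```

```text
t 18.2 q [-0.67  0.34  1.69  0.43  0.81 -1.01] grasp pt ring mm [ -29.3 -256.4  136.5] F ring [0.5 0.6 0.5] open 40.1
turn to goal deg (tool) [0.09 0.16 0.16] z 0.25980093274539434
bail x,z mm [-104.5   11. ]
```

View pics/end.png

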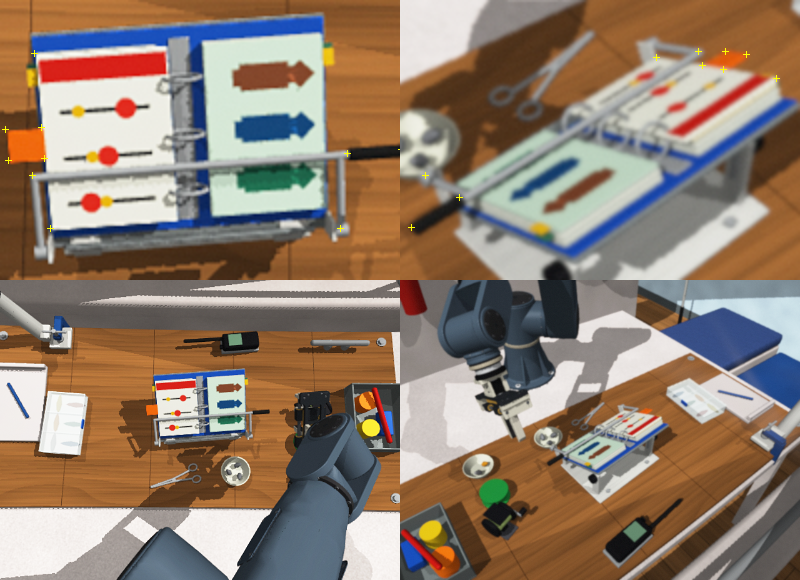

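The leaf lies flat on the left with its red band up, the bail matches its bail = 0 prediction within a pixel or so, and the other items have not moved. The gripper is clear, so I hand in.

```bash
python3 -c "
from workcell import ctrl
print(ctrl.hand_in())"
```

```text
the job is handed in; nothing more can be done
None
```

The job is done and handed in at about 18 s on the robot's clock; no verdict was reported.

- **Opening the bail:** I gripped the sleeve and swung the bail back to about 1.85 rad, estimated from the gripper position. The leaf was still flat on the right at that point.
- **Turning the leaf:** I held the orange tab by its edges with 5 N and carried it over the rings at about 0.9 rad/s. I slowed to roughly half that for the last 18° or so, pressed lightly and released.
- **Closing the bail:** I swung the bail down until it met about 14 N at its original height, then let go and moved the gripper clear.

**Last checks:** The final top and scene pictures show the leaf flat on the left with its red band up. The bail is within about a pixel of its predicted closed position, and the other things on the plank look undisturbed. The tool force reads near zero.

**Small disagreements:**
- While I held the tab there was a steady 6–10 N side force along the ring axis. It fell only partly when I shifted the gripper, and it was gone after release.
- The turned leaf's tab appeared 2–4 px from my prediction, because I had modelled the other face of the leaf.

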